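# Close the carton layer and hold it pressed for strapping

### The job

Finish the layer of kit cartons on the strapping jig: set the loose carton down upright on the grey slab, crosswise and centred in front of the two cartons that already lie lengthwise there, and let go of it. Then, with the closed fingers, push it square against those two so that all three pack together against the sprung stop plate, until the black pointer stands in the green field of the scale, never far into the red. Finish still pushing like that, as a third hand for the colleague who will strap the layer: do not let go or back off at the end, and leave the other things on the table where they are.

Things in the scene. Friction and masses are not known exactly. Their poses are not given: they have to be found in the camera images.
- jig: fixed strapping jig, place and heading vary: grey slab, top 15 mm above the origin (on the worktop), spanning x -190 to 140, y -105 to 105 mm. +x is the pushing direction (away from the robot, up to 0.4 rad askew), y left, z up. Side rails at y +-83 to +-93 mm, 33 mm high, x -170 to 100 mm. Open towards the robot. Blue housing behind the stop at x 152 to 172 mm, 72 mm high.
- scale (a point): middle of the green field on the scale strip at the left end of the stop plate, fixed on the jig, 76 mm above the worktop; the strip (50 mm along the jig's x, 30 mm wide) is white, green, red from front to back and the plate's black pointer slides over it
- sprung_stop (a joint): travel of the sprung stop plate along the jig's +x, in m: 0 at rest, 0.044 at its end. Spring: 2.4 N preload and 0.4 N per mm, so its push is 2.4 N + 400 N/m x travel. The pointer is over the green field from 0.012 to 0.030 (about 7 to 14 N), then over red. The plate springs back when it is not pushed.
- stop_face (a point): centre of the front face of the sprung stop plate (aluminium, 160 mm wide, top 87 mm above the worktop); 52 mm above the worktop, at jig x = 100 mm at rest; moves with the plate; axes as the jig's
- carton_left: white and crimson carton, about 0.3 kg, 116 x 63 x 78 mm (its x, y, z); origin centre of underside; stands on the slab to the left (jig y about +39 mm), its long side along the jig's x within about 2 degrees, 2 to 14 mm short of the stop plate; not handled directly
- carton_right: white and crimson carton, about 0.3 kg, 116 x 63 x 78 mm (its x, y, z); origin centre of underside; stands on the slab to the right (jig y about -39 mm), otherwise as carton_left
- carton_last: white and crimson carton, about 0.3 kg, 116 x 63 x 78 mm (its x, y, z); origin centre of underside; the loose one, standing upright on the worktop to the right of the jig, heading varies; grip it from above across its 63 mm width (its own y). On the slab its long side goes along the jig's y. Leave room for a finger (about 40 mm) to the other two when setting it down; the push, on the upper half of its near face, closes the gap
- cup_orange: specimen cup with orange lid, 61 mm wide, 70 mm high, at the right back; bystander; origin centre of underside
- cup_red: specimen cup with red lid, 61 mm wide, 70 mm high, at the right back; bystander; origin centre of underside
- lab_timer: white timer lying on its back, 66 x 72 x 16 mm, to the left of the jig; bystander; origin centre of underside
- petri_dish: closed petri dish, 90 mm wide, 15 mm high, to the left of the jig; bystander; origin centre of underside
- tape: roll of tan tape lying flat, 104 mm wide, 25 mm high, at the near right; bystander; origin centre of underside
Mind the look-alikes: they are no part of the job. What is shaped like the carton_last but orange or turquoise is not meant.

How it is judged:
On the way:
1. the loose carton stands on the slab, crosswise in front of the other two, let go, with the stop plate not yet pressed (z of carton_last in the frame of jig between 0.011 and 0.019 m and y of carton_last in the frame of jig between -0.04 and 0.04 m and x of carton_last in the frame of jig below -0.035 m and angle between the x axis of carton_last and the y axis of jig, either way round below 0.3 rad and angle between carton_last's own z axis and vertical below 0.08 rad and contact force between the fingers and carton_last below 0.3 N and value of joint sprung_stop below 0.008 m), for 0.2 s.
At the end, for the whole second after the job is handed in: Robot pushes only the crosswise carton (over 2 N); plate travel 12 to 30 mm; that carton bears on both others (0.5 N each), within 35 mm of the centre line, 0.12 rad of square; both others within 4 mm of the plate, 0.12 rad of straight; all flat on the slab, at rest (value of joint sprung_stop between 0.012 and 0.03 m and linear speed of carton_last below 0.01 m/s and z of carton_last in the frame of jig between 0.011 and 0.019 m and y of carton_last in the frame of jig between -0.035 and 0.035 m and angle between each of carton_last, carton_left, carton_right's own z axis and vertical below 0.08 rad and angle between the x axis of carton_last and the y axis of jig, either way round below 0.12 rad and angle between the x axis of each of carton_left, carton_right and the x axis of jig, either way round below 0.12 rad and z of carton_left in the frame of jig between 0.011 and 0.019 m and x of each of carton_left, carton_right in the frame of stop_face above -0.062 m and contact force between carton_last and carton_left above 0.5 N and contact force between each of the fingers, the arm and carton_left below 0.5 N and z of carton_right in the frame of jig between 0.011 and 0.019 m and contact force between carton_last and carton_right above 0.5 N and contact force between each of the fingers, the arm and carton_right below 0.5 N and contact force between any of the fingers, the arm and carton_last above 2 N); the arm keeps its last pose, push and grip.
It fails at once if the stop plate is pushed far into the red (travel over 38 mm) (value of joint sprung_stop above 0.038 m).
It fails at once if the loose carton is tipped over (angle between carton_last's own z axis and vertical above 0.7 rad).
It fails at once if a bystander is shifted by more than 30 mm (distance of any of petri_dish, cup_orange, cup_red, lab_timer, tape from where it was at the start of the episode above 0.03 m).
It also fails if it takes over 54 s, if anything falls off the work surface, if the arm or the gripper's body presses on something with over 40 N, if the wrist force passes 120 N, or if a joint passes its speed limit or range.

### The arm

A 7-joint arm with a two-finger parallel gripper is mounted at the origin on a cart in front of the work surface, level with it; the furniture and walls round the work are solid. World frame = base frame: x ahead of the robot, y to its left, z up, the work surface at z = 0. Lengths are in m, angles in rad, forces in N, time in s.
With the tool pointing down it reaches from about 0.425 to 0.925 m from the base axis. Payload 6.8 kg.
Tool frame: the origin (TCP) lies at the very end of the fingers, on their centre line; the grasp point (between the pads) lies 19 mm behind it; z points along the fingers, y is the line along which they close (so a half turn about z gives the same grasp; the last joint's range is limited). The gripper opens to 85 mm and grips with 20 to 120 N. Pads are 22 mm wide; open, the fingers measure 114 mm over their backs; the gripper's body (76 mm by 85 mm) begins 54 mm behind the grasp point. The pads swing forward as they close: fully open they stand 13 mm farther back than shut.
Start: joints at [1.116, 0.477, 0.022, 1.555, -0.011, 1.109, -0.083], TCP at [0.229, -0.635, 0.192] pointing down, gripper open.
Joint ranges: [-2.96, 2.96], [-0.34, 2.1], [-1.41, 1.46], [0.24, 2.44], [-1.37, 4.51], [0.17, 1.92], [-2.96, 2.96]. Speed limits (rad/s): [2.39, 2.39, 3.14, 3.14, 3.14, 3.14, 3.14].

### API

Orientations are given as a unit quaternion [w, x, y, z].
In Python, from station import bot gives the robot as it stands.
- The arm moves only by the tool jog_arm, never from a script. Its argument "motion" is a list of rows, each a list of 7 numbers: the turn, a rotation vector about the tool's x, y, z in rad, then the shift along the tool's x, y, z in mm, then the finger opening in mm, from 0 to 85.4. A call has 1 to 10 rows; each row is the pose to reach, as a shift and turn from the pose commanded when the call began, along the tool's axes at that moment; what a row does not reach only later rows make up. A row lasts 1/8 s, in which the tool goes at most 62.5 mm and 10.7 degrees, less where a joint would pass 70% of its speed; a pose out of reach is approached as far as the arm can. A call with a gripper value outside its range is refused whole. The fingers move at their own pace and stop on an object; "grip_force" is the grip in N (left out, the last holds). Time passes only in rows, so rows that repeat a pose let the fingers close. It gives the time, the measured TCP pose, the force, the opening and the grip force at its end, in the units of the state.
- bot.get_obs(): the state, without advancing time (a new reading comes with each control period).
- bot.read_camera(name): name is "scene" or "top"; returns a dict with "pixels" (420x560x3 uint8, red, green, blue), "camera_matrix" (3x3 intrinsics, pixels), "distortion" ([k1, k2, p1, p2, k3] as OpenCV has them; the pictures are not rectified), "T" (4x4, takes a point from camera to world coordinates). Camera axes: x right, y down, z forward; pixel columns grow to the right and rows downward; lengths in m; the calibration is good to about 2 mm. A picture is of the moment at which its call begins. There is no depth.
- bot.hand_in(): hands the job in; it is judged then, once.
Trained networks look in a picture, given as the dict that the camera call returned (one of the last four; its "shot" number tells which), for a name from the list of things; names that differ only in an ending like _2 or _b are one class to them, and where a whole thing is asked for, a point or a joint stands for the part that bears it (a point fixed in the world has none). Each returns a list of dicts, best first, with "score" (0 to 1); they miss things now and then, are a little off and sometimes report something else, mostly with a low value. They report only what shows in the picture. A call takes as long as a camera call. They do not tell look-alikes from the thing itself.
- bot.spot_in(thing, picture): "xy" ([column, row] in pixels, amid what is visible of it).
- bot.tip_of(thing, picture): "xy" ([column, row] in pixels: a listed point, or the origin of a listed thing).
The state is a dict: "t": time; "q": joint angles; "joint_vel": joint speeds; "joint_torque": joint torques, N m; "eef_pos": TCP position; "tool_rot": TCP orientation; "contact_force": force on the tool from outside, world axes, zero at the start; "torque": the same for the moment, N m; "gripper_width": opening from 0.0 (shut) to 1.0 (fully open); "grasp_force": force on a finger pad.
Only numpy, scipy, OpenCV 4.12 (cv2) and the standard library are available. Lean on these libraries where they do the work, as an engineer would, in place of code of your own. Each camera call takes 0.05 s, during which the arm holds its last target. There are 200 camera calls.

## Working session

There is one attempt and no reset: what is moved stays moved. The work goes in short steps, Python scripts to look and compute and a tool call to move; the robot and the scene stay as the last step left them, time stands still between calls to the robot, and variables do not carry over. Pictures are saved under pics/ and viewed, at most 10 in all, crops included, and the job is handed in when it is done.

Besides the shell and the picture viewer there is one more tool, called by a JSON object that holds its "method" and its "body", one argument or row to a line. jog_arm: Moves the arm, as the interface text tells. Its arguments: {"type":"object","properties":{"motion":{"type":"array"},"grip_force":{"type":"number"}},"required":["motion"]}

```bash
mkdir -p pics
cat > h.py <<'E'
import numpy as np, cv2
from station import bot
from scipy.spatial.transform import Rotation as R
def ray(p,xy):
    u=cv2.undistortPoints(np.array([[xy]],float),p["camera_matrix"],np.array(p["distortion"],float))[0,0]
    T=np.array(p["T"]);return T[:3,3],T[:3,:3]@np.array([u[0],u[1],1.])
def at_z(p,xy,z):
    o,d=ray(p,xy);return o+d*(z-o[2])/d[2]
def proj(p,X):
    T=np.linalg.inv(np.array(p["T"]));r,_=cv2.Rodrigues(T[:3,:3])
    return cv2.projectPoints(np.atleast_2d(np.array(X,float)),r,T[:3,3],p["camera_matrix"],np.array(p["distortion"],float))[0][:,0]
def shot(n):
    p=bot.read_camera(n);p["camera_matrix"]=np.array(p["camera_matrix"],float);return p
def save(p,f,crop=None,s=1):
    a=np.array(p["pixels"])[:,:,::-1]
    if crop:a=a[crop[1]:crop[3],crop[0]:crop[2]]
    cv2.imwrite("pics/"+f,cv2.resize(a,None,fx=s,fy=s,interpolation=cv2.INTER_CUBIC))
E
python3 - <<'E'
from h import *
np.set_printoptions(precision=3,suppress=True)
a=shot("top");b=shot("scene")
ims=[np.array(x["pixels"])[:,:,::-1] for x in(a,b)]
save(a,"top0.png",s=1.42);save(b,"scene0.png",s=1.42)
for n,p in(("top",a),("scene",b)):
    print(n,np.array(p["T"]))
    for t,z in(("carton_last",0),("carton_left",.015),("carton_right",.015),("stop_face",.052),("scale",.076),("jig",0)):
        for r in bot.tip_of(t,p)[:5]:print(t,round(r["score"],2),r["xy"],at_z(p,r["xy"],z))
print(bot.get_obs())
E
```

```text
top [[-0.287 -0.893  0.346 -0.074]
 [-0.958  0.266 -0.108  0.045]
 [ 0.004 -0.362 -0.932  1.725]
 [ 0.     0.     0.     1.   ]]
carton_last 0.92 [337.4, 209.0] [ 0.486 -0.369  0.   ]
carton_last 0.79 [294.5, 220.7] [ 0.488 -0.205  0.   ]
carton_last 0.15 [214.9, 227.7] [0.544 0.078 0.   ]
carton_left 0.69 [204.4, 219.5] [0.58  0.106 0.015]
carton_right 0.7 [212.4, 196.5] [0.658 0.057 0.015]
carton_right 0.59 [223.4, 220.2] [0.558 0.041 0.015]
stop_face 0.66 [211.2, 193.6] [0.655 0.058 0.052]
stop_face 0.34 [181.9, 190.6] [0.696 0.156 0.052]
scale 0.87 [178.4, 194.6] [0.673 0.169 0.076]
jig 0.74 [215.3, 227.5] [0.545 0.076 0.   ]
jig 0.24 [337.6, 208.1] [ 0.49  -0.371  0.   ]
scene [[-0.633 -0.513  0.58  -0.234]
 [-0.774  0.429 -0.465  0.455]
 [-0.01  -0.744 -0.668  0.942]
 [ 0.     0.     0.     1.   ]]
carton_last 0.77 [336.8, 200.6] [ 0.489 -0.355  0.   ]
carton_last 0.63 [306.5, 220.0] [ 0.484 -0.207  0.   ]
carton_left 0.56 [211.4, 245.0] [0.579 0.107 0.015]
carton_right 0.64 [229.4, 235.8] [0.576 0.042 0.015]
stop_face 0.51 [213.0, 221.8] [0.629 0.064 0.052]
scale 0.58 [183.0, 220.7] [0.67  0.145 0.076]
jig 0.89 [227.5, 247.6] [0.549 0.068 0.   ]
{'t': 0.7, 'q': array([ 1.116,  0.477,  0.022,  1.555, -0.011,  1.109, -0.083]), 'joint_vel': array([ 0.001,  0.001,  0.001, -0.002, -0.001,  0.001,  0.001]), 'joint_torque': array([  0.   , -59.617,   1.606, -28.149,   0.012,   0.001,  -0.   ]), 'eef_pos': array([ 0.229, -0.635,  0.192]), 'tool_rot': array([0.   , 0.985, 0.172, 0.   ]), 'contact_force': array([0.009, 0.862, 0.095]), 'torque': array([-0.006,  0.02 , -0.012]), 'grasp_force': 0.0, 'gripper_width': 0.9950352608138201}
```

View both.

View pics/top0.png

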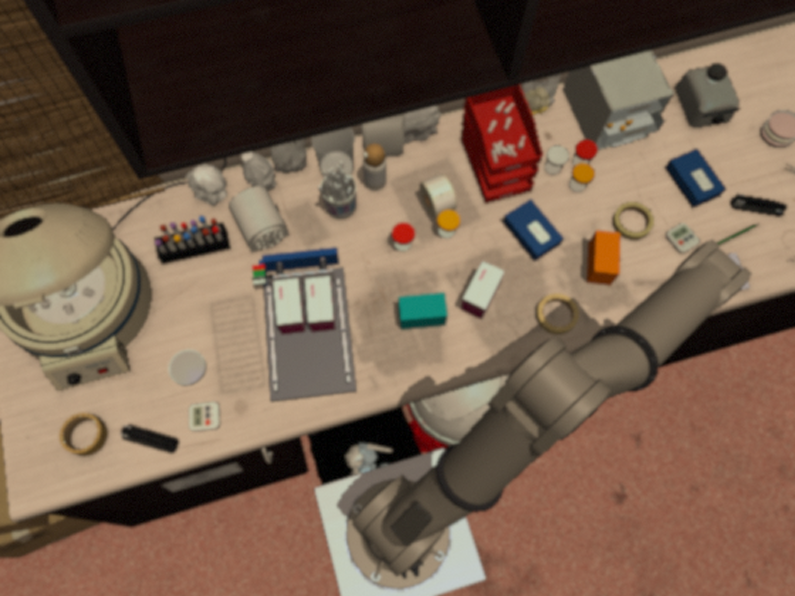

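Run:
```python
from h import *
b=shot("scene");save(b,"scene1.png",(140,140,420,340),2.8)
```

```text
(no output)
```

View pics/scene1.png

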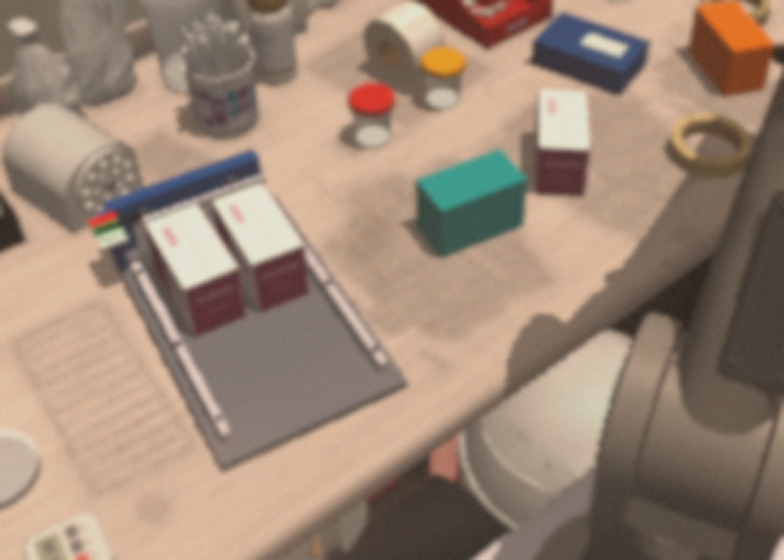

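Run:
```python
from h import *
from scipy.optimize import least_squares
np.set_printoptions(precision=4,suppress=True)
a=shot("top");b=shot("scene")
# jig corners by hand (slab front corners, z=.015)
J=[(a,np.array([[271,400],[354,394]])/1.42),(b,np.array([[222,467],[404,383]])/2.8+140)]
for p,c in J:
    P=[at_z(p,x,.015) for x in c];d=P[0]-P[1];print("slab front",P,np.linalg.norm(d),"yaw",np.arctan2(-d[0],d[1]))
for n,p in(("top",a),("scene",b)):
    hsv=cv2.cvtColor(np.array(p["pixels"]),cv2.COLOR_RGB2HSV).astype(int)
    m=((hsv[...,1]<45)&(hsv[...,2]>165)).astype(np.uint8)
    k,l,s,c=cv2.connectedComponentsWithStats(m)
    for i in range(1,k):
        if s[i,4]<60 or s[i,4]>3000:continue
        for z in(.078,.093):
            w=np.array([at_z(p,x[::-1],z)[:2] for x in np.argwhere(l==i)])
            (x,y),(W,H),A=cv2.minAreaRect((w*1000).astype(np.float32))
            if not .02<W/1000<.16 or not .02<H/1000<.16 or not .35<x/1000<.8:continue
            C=np.cov(w.T);e,v=np.linalg.eigh(C);g=np.arctan2(v[1,1],v[0,1])
            print(n,c[i],z,"ctr",w.mean(0),"size",np.sqrt(12*e),"rect",round(x),round(y),round(W),round(H),"yaw",np.mod(g+np.pi/2,np.pi)-np.pi/2)
```

```text
slab front [array([0.3734, 0.204 , 0.015 ]), array([0.33  , 0.0085, 0.015 ])] 0.20028341331009628 yaw -0.2184286323746164
slab front [array([0.3693, 0.2099, 0.015 ]), array([0.336 , 0.0095, 0.015 ])] 0.20313367523042405 yaw -0.1645407500143743
top [309.3909 132.6091] 0.078 ctr [ 0.7771 -0.3508] size [0.0316 0.0538] rect 778 -350 32 55 yaw -1.3575126527219177
top [309.3909 132.6091] 0.093 ctr [ 0.7694 -0.3472] size [0.0313 0.0533] rect 770 -346 32 55 yaw -1.3575126527219168
top [379.1237 163.0722] 0.078 ctr [ 0.586  -0.5533] size [0.0257 0.0537] rect 586 -553 55 26 yaw 0.2948599899901829
top [379.1237 163.0722] 0.093 ctr [ 0.58   -0.5479] size [0.0255 0.0532] rect 580 -548 54 26 yaw 0.29485998999018337
top [340.5789 200.2753] 0.078 ctr [ 0.489 -0.372] size [0.0606 0.1128] rect 491 -372 60 112 yaw -0.7822126918634944
top [340.5789 200.2753] 0.093 ctr [ 0.4839 -0.3682] size [0.0601 0.1118] rect 486 -369 59 111 yaw -0.7822126918634935
top [224.3879 210.3212] 0.078 ctr [0.5692 0.0289] size [0.0599 0.1117] rect 570 29 60 111 yaw -0.19924223604575353
top [224.3879 210.3212] 0.093 ctr [0.563
[... 785 characters left out ...]
 [340.6028 182.4986] 0.078 ctr [ 0.489  -0.3654] size [0.0604 0.1134] rect 491 -366 60 115 yaw -0.7777870529731263
scene [340.6028 182.4986] 0.093 ctr [ 0.4764 -0.3511] size [0.0594 0.1114] rect 479 -352 59 113 yaw -0.7777870529731263
scene [231.3686 218.6916] 0.078 ctr [0.5797 0.024 ] size [0.0637 0.1269] rect 584 23 64 128 yaw -0.195433347417036
scene [231.3686 218.6916] 0.093 ctr [0.5656 0.0315] size [0.0626 0.1247] rect 570 31 63 126 yaw -0.195433347417036
scene [207.5908 226.7945] 0.078 ctr [0.5964 0.1   ] size [0.0645 0.1268] rect 598 100 66 126 yaw -0.17725633958092235
scene [207.5908 226.7945] 0.093 ctr [0.582  0.1062] size [0.0634 0.1246] rect 584 106 65 124 yaw -0.17725633958092146
```

Candidates for carton_last (raw top pixels): white/crimson (340,203), turquoise (297,218), orange (425,181). The white/crimson one matches the description; the scene crop at (340,182) confirms a white top and crimson sides. It measures 60x113 mm at z=78 mm in both cameras. The jig yaw is about -0.187, and the two cartons on it are as described.

```bash
cat >> h.py <<'E'
JY=-0.187;U=np.array([np.cos(JY),np.sin(JY)]);V=np.array([-U[1],U[0]]);J0=np.array([.5387,.0722])
def jig(x,y=0):return J0+x*U+y*V
def go(xy,z,yaw,tilt=0):
    """tool-x yaw, pointing down -> row from measured pose"""
    o=bot.get_obs();q=o["tool_rot"];C=R.from_quat([q[1],q[2],q[3],q[0]])
    G=R.from_euler("z",yaw)*R.from_euler("x",np.pi+tilt)
    print("row",np.round((C.inv()*G).as_rotvec(),3),np.round(1000*C.inv().apply(np.array([*xy,z])-o["eef_pos"]),1))
E
python3 -c "
from h import *
go((.49,-.369),.15,2.36)"
```

```text
row [ 0.     0.    -2.013] [ 335.4 -161.5   41.9]
```

{"method": "jog_arm", "body": {
  "motion": [
    [0,0,-0.18,55,-27,7,85],
    [0,0,-0.36,110,-54,14,85],
    [0,0,-0.54,165,-81,21,85],
    [0,0,-0.72,220,-108,28,85],
    [0,0,-0.9,275,-134,35,85],
    [0,0,-1.08,335,-161,42,85],
    [0,0,-1.26,335,-161,42,85],
    [0,0,-1.44,335,-161,42,85],
    [0,0,-1.62,335,-161,42,85],
    [0,0,-1.8,335,-161,42,85]
  ]
}}

```text
t: 2.1
eef_pos: [0.4898, -0.3697, 0.15]
tool_rot: [0.0, 0.475, 0.88, -0.0]
contact_force: [-0.1, -0.3, 0.4]
gripper_width: 0.995
grasp_force: 0.0
```

```bash
python3 -c "
from h import *
go((.49,-.369),.15,2.36);go((.49,-.369),.03,2.36)
p=shot('scene');save(p,'s2.png',(260,100,430,230),4.5)"
```

```text
row [-0.     0.    -0.207] [ 0.5  0.5 -0. ]
row [-0.     0.    -0.207] [  0.5   0.5 120. ]
```

View pics/s2.png

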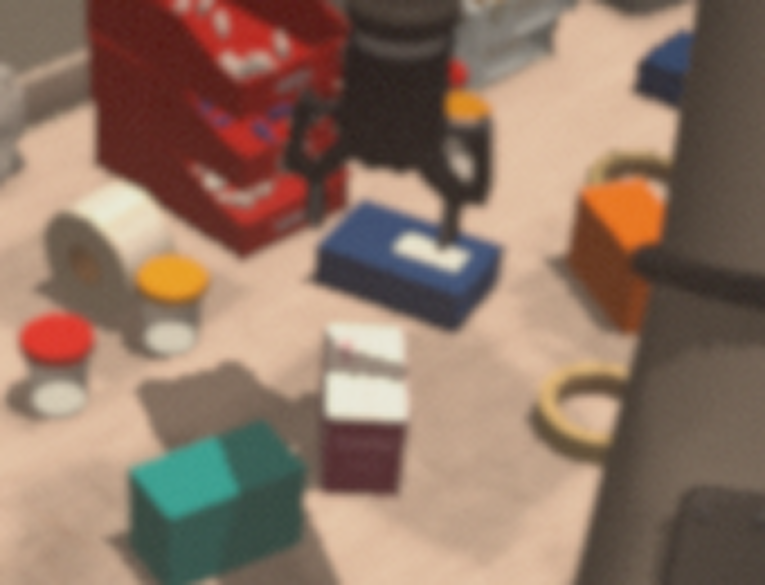

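{"method": "jog_arm", "body": {
  "motion": [
    [0,0,-0.15,0,0,15,85],
    [0,0,-0.207,0,0,35,85],
    [0,0,-0.207,0,0,55,85],
    [0,0,-0.207,0,0,55,85]
  ]
}}

```text
t: 2.65
eef_pos: [0.4885, -0.3689, 0.0931]
tool_rot: [-0.002, 0.385, 0.923, 0.0]
contact_force: [-1.2, 0.1, 0.1]
gripper_width: 0.992
grasp_force: 0.0
```

```bash
python3 -c "
from h import *
go((.49,-.369),.03,2.36)
p=shot('scene');print(proj(p,[bot.get_obs()['eef_pos'],[.49,-.369,.078]]));save(p,'s3.png',(290,120,410,210),6)"
```

```text
row [-0.001 -0.003 -0.008] [-1.3  1.1 63.1]
[[341.70741554 178.16025125]
 [341.1336376  181.82913843]]
```

View pics/s3.png

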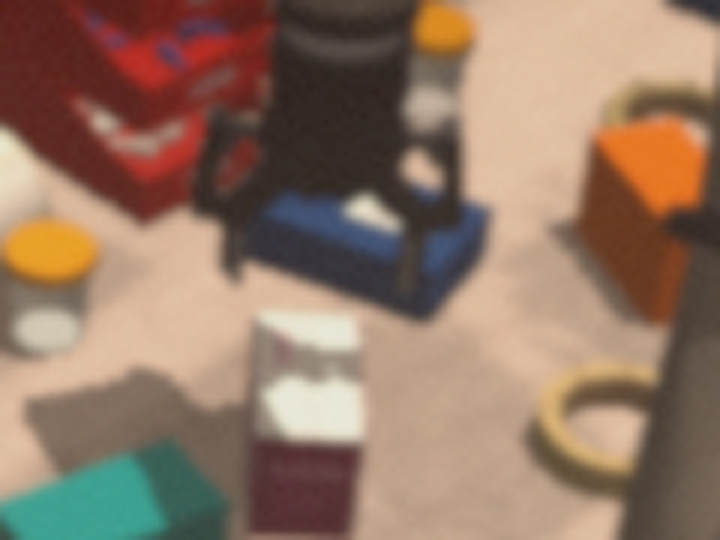

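```bash
python3 -c "
from h import *
o=bot.get_obs();e=o['eef_pos'];d=np.array([.704,.71,0])*.045
for n,c,s in(('scene',(290,120),6),('top',(300,160),7)):
  p=shot(n)
  for z in(0,.013,.03):print(n,z,((proj(p,[e+d+[0,0,z],e-d+[0,0,z]])-c)*s).round().tolist(), ((proj(p,[[.49,-.369,.078]])-c)*s).tolist())
  if n=='top':save(p,'t3.png',(300,160,400,240),7)
print(o['q'].tolist())"
```

```text
scene 0 [[231.0, 345.0], [390.0, 353.0]] [[306.80182560041294, 370.97483055410703]]
scene 0.013 [[233.0, 327.0], [392.0, 335.0]] [[306.80182560041294, 370.97483055410703]]
scene 0.03 [[234.0, 303.0], [395.0, 311.0]] [[306.80182560041294, 370.97483055410703]]
top 0 [[201.0, 231.0], [365.0, 310.0]] [[277.7904810279987, 281.48486106010074]]
top 0.013 [[204.0, 221.0], [369.0, 300.0]] [[277.7904810279987, 281.48486106010074]]
top 0.03 [[208.0, 207.0], [374.0, 288.0]] [[277.7904810279987, 281.48486106010074]]
[0.904924897513454, 0.5281310522205044, -0.48367788497647524, 1.768887889576078, 0.29886463090138915, 0.9194561001943453, 1.0752543186956862]
```

View pics/t3.png

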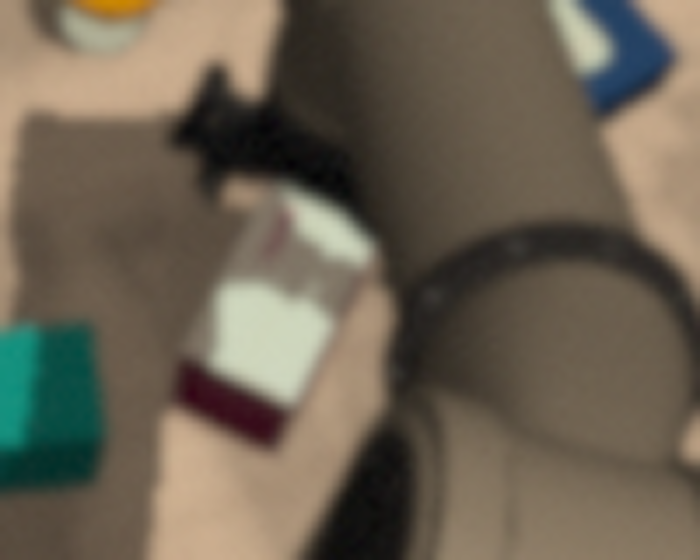

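```bash
python3 -c "
from h import *
a=shot('scene');b=shot('top');o=bot.get_obs();e=o['eef_pos'];d=np.array([.704,.71,0])*.045
o1,d1=ray(a,(290+235/6,120+280/6));o2,d2=ray(b,(300+207/7,160+190/7))
d1/=np.linalg.norm(d1);d2/=np.linalg.norm(d2)
s=np.linalg.lstsq(np.array([d1,-d2]).T,o2-o1,rcond=None)[0]
print(o1+s[0]*d1,o2+s[1]*d2,e+d,e)
# carton top far corners: triangulate pale-top centroid too
print([ (at_z(a,(340.6,182.5),z),at_z(b,(340.58,200.28),z)) for z in (.07,.078,.086)])"
```

```text
[ 0.52231991 -0.33778032  0.13926366] [ 0.52422032 -0.33634478  0.13963552] [ 0.52212244 -0.33787295  0.09582198] [ 0.49044244 -0.36982295  0.09582198]
[(array([ 0.49524152, -0.37255149,  0.07      ]), array([ 0.49159389, -0.37395572,  0.07      ])), (array([ 0.48855434, -0.36495885,  0.078     ]), array([ 0.4888586, -0.3719293,  0.078    ])), (array([ 0.48186716, -0.35736621,  0.086     ]), array([ 0.48612331, -0.36990289,  0.086     ]))]
```

{"method": "jog_arm", "body": {
  "motion": [
    [0,0,0,-1,1,20,85],
    [0,0,0,-1,1,40,85],
    [0,0,0,-1,1,58,85],
    [0,0,0,-1,1,64,85],
    [0,0,0,-1,1,64,85]
  ]
}}

```text
t: 3.52
eef_pos: [0.491, -0.3693, 0.0302]
tool_rot: [-0.001, 0.384, 0.923, 0.0]
contact_force: [0.5, 0.5, 0.1]
gripper_width: 0.993
grasp_force: 0.0
```

```bash
python3 -c "
from h import *
go((.49,-.369),.03,2.36)
p=shot('scene');save(p,'s4.png',(290,120,410,210),6)"
```

```text
row [-0.    -0.001 -0.006] [ 0.9 -0.5  0.2]
```

View pics/s4.png

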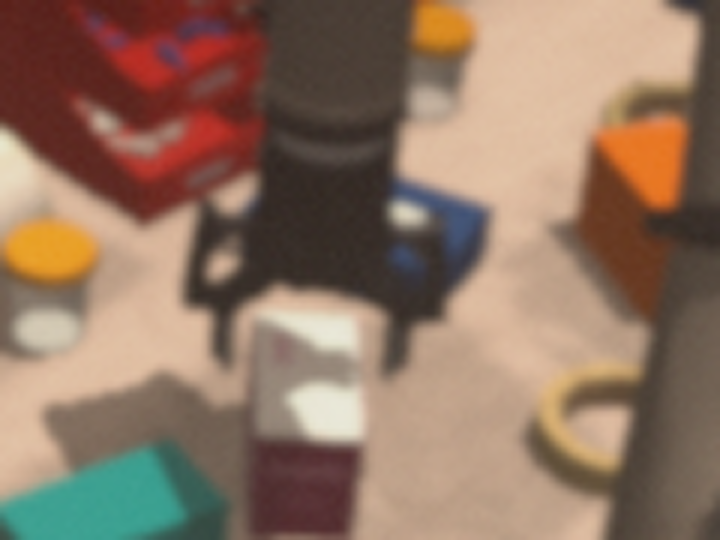

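The fingers straddle the carton, but they look about 30 mm higher than reported. I'll go a bit deeper, which is safe under either reading, and close.

{"method": "jog_arm", "body": {
  "motion": [
    [0,0,0,0,0,10,85],
    [0,0,0,0,0,18,85],
    [0,0,0,0,0,18,85],
    [0,0,0,0,0,18,55],
    [0,0,0,0,0,18,55],
    [0,0,0,0,0,18,55],
    [0,0,0,0,0,18,55],
    [0,0,0,0,0,18,55]
  ],
  "grip_force": 35
}}

```text
t: 4.58
eef_pos: [0.4912, -0.3699, 0.0133]
tool_rot: [0.0, 0.384, 0.923, -0.0]
contact_force: [-2.3, -0.2, 6.3]
gripper_width: 0.715
grasp_force: 39.1
```

```bash
python3 -c "
from h import *
go((.49,-.369),.03,2.36)
a=shot('scene');b=shot('top');save(a,'s5.png',(290,120,410,210),6)"
```

```text
row [-0.     0.    -0.006] [  1.5  -0.2 -16.7]
```

View pics/s5.png

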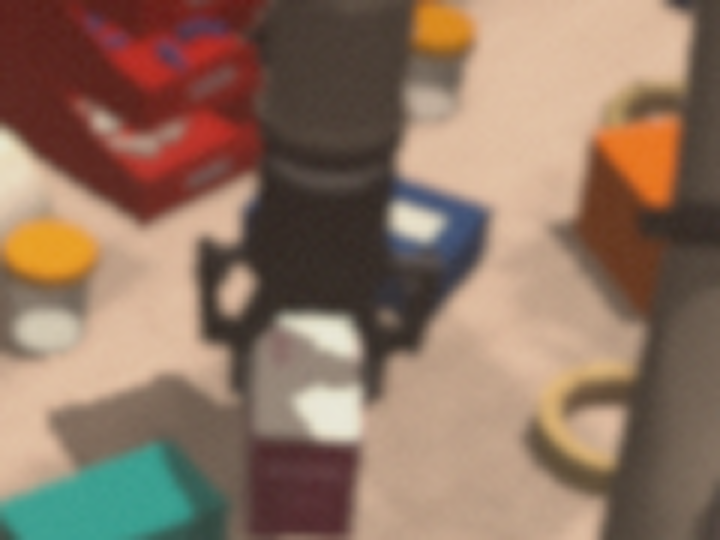

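{"method": "jog_arm", "body": {
  "motion": [
    [0,0,0,0,0,-8,55],
    [0,0,0,0,0,-25,55],
    [0,0,0,0,0,-60,55],
    [0,0,0,0,0,-100,55],
    [0,0,0,0,0,-110,55],
    [0,0,0,0,0,-110,55],
    [0,0,0,0,0,-110,55]
  ]
}}

```text
t: 5.55
eef_pos: [0.49, -0.369, 0.1212]
tool_rot: [-0.001, 0.384, 0.923, 0.0]
contact_force: [0.1, 0.3, -3.7]
gripper_width: 0.717
grasp_force: 39.4
```

```bash
python3 -c "
from h import *
o=bot.get_obs();print(o['contact_force'],o['torque'],o['eef_pos'],o['gripper_width'])
go(jig(-.09),.12,1.384)
a=shot('scene');b=shot('top')
for p in(a,b):
  print([(r['score'],r['xy']) for r in bot.tip_of('carton_last',p)[:3]])
e=o['eef_pos'];print(proj(a,e-[0,0,.012]),proj(b,e-[0,0,.012]))
save(a,'s6.png',(270,80,430,200),4.9)"
```

```text
[ 0.05724019  0.31228911 -3.71247339] [-0.01950834  0.01729088  0.03402768] [ 0.48998716 -0.36898292  0.12122952] 0.7165745479400224
row [-0.002 -0.002  0.97 ] [352.6 294.9   2. ]
[(0.82, [396.4, 167.7]), (0.62, [341.8, 177.2]), (0.56, [308.3, 218.9])]
[(0.86, [418.0, 185.9]), (0.8, [298.5, 220.8]), (0.78, [342.7, 198.0])]
[[341.87383026 174.63997815]] [[340.80167898 196.86147394]]
```

View pics/s6.png

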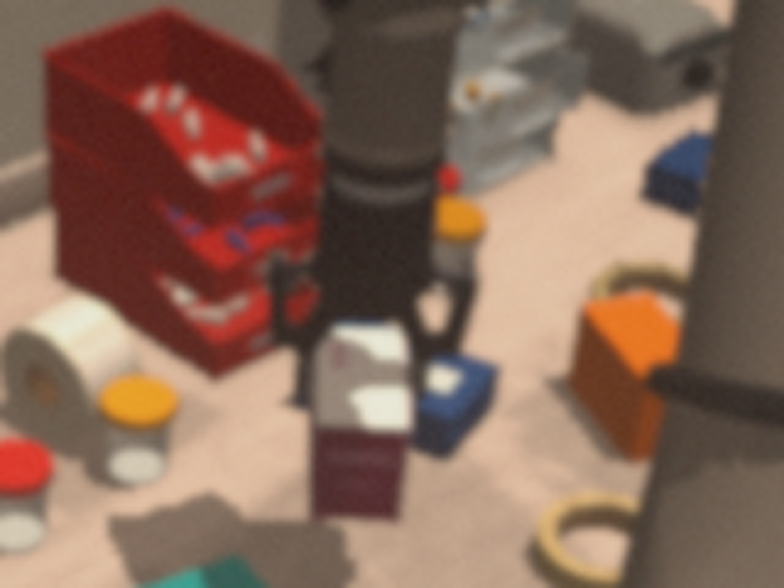

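{"method": "jog_arm", "body": {
  "motion": [
    [0,0,0.06,20,17,0,55],
    [0,0,0.18,60,50,0,55],
    [0,0,0.32,108,90,0,55],
    [0,0,0.46,156,130,0,55],
    [0,0,0.6,204,170,0,55],
    [0,0,0.74,252,210,0,55],
    [0,0,0.86,300,250,0,55],
    [0,0,0.94,335,280,0,55],
    [0,0,0.97,352,295,0,55],
    [0,0,0.97,352,295,0,55]
  ]
}}

```text
t: 7.0
eef_pos: [0.4517, 0.0903, 0.1229]
tool_rot: [-0.0, 0.769, 0.64, 0.0]
contact_force: [-0.4, -1.6, -3.5]
gripper_width: 0.717
grasp_force: 39.3
```

```bash
cat >> h.py <<'E'
def tops(names=("top","scene"),zs=(.078,.093)):
    for n in names:
        p=shot(n)
        hsv=cv2.cvtColor(np.array(p["pixels"]),cv2.COLOR_RGB2HSV).astype(int)
        m=((hsv[...,1]<60)&(hsv[...,2]>140)).astype(np.uint8)
        k,l,s,c=cv2.connectedComponentsWithStats(m)
        for i in range(1,k):
            if s[i,4]<60 or s[i,4]>3000:continue
            w=np.array([at_z(p,x[::-1],.093)[:2]-J0 for x in np.argwhere(l==i)])@np.array([U,V]).T*1000
            if not(-250<w[:,0].mean()<150 and -80<w[:,1].mean()<80):continue
            e,v=np.linalg.eigh(np.cov(w.T));g=np.arctan2(v[1,1],v[0,1])
            print(n,"jig ctr",w.mean(0).round(1),"rng",np.percentile(w,[1,99],axis=0).round().tolist(),"size",np.sqrt(12*e).round(),"yaw",round(g,3))
    return p
E
python3 - <<'E'
from h import *
go(jig(-.09),.12,1.384);go(jig(-.09),.029,1.384)
for n,f in(('top',.207),):pass
p=tops();print(bot.get_obs()["q"])
s=bot.read_camera("scene");save(s,'s7.png',(140,140,340,290),4)
E
```

```text
row [-0.    -0.001  0.004] [-1.6 -1.2  2.9]
row [-0.    -0.001  0.004] [-1.7 -1.2 93.9]
top jig ctr [-98.4  68. ] rng [[-158.0, 36.0], [-57.0, 86.0]] size [ 39. 103.] yaw 2.842
scene jig ctr [36.6 26.5] rng [[-33.0, -20.0], [102.0, 74.0]] size [ 93. 136.] yaw -2.98
scene jig ctr [  4.4 -79.2] rng [[-29.0, -95.0], [46.0, -61.0]] size [24. 81.] yaw 2.945
scene jig ctr [-130.7  -66.7] rng [[-175.0, -74.0], [-85.0, -58.0]] size [15. 84.] yaw -3.116
scene jig ctr [-197.7   75. ] rng [[-240.0, 15.0], [-103.0, 116.0]] size [ 79. 126.] yaw -2.559
[ 0.14426243  0.25912119 -0.53631616  2.09188028  0.17809771  0.83443715
 -0.68427788]
```

View pics/s7.png

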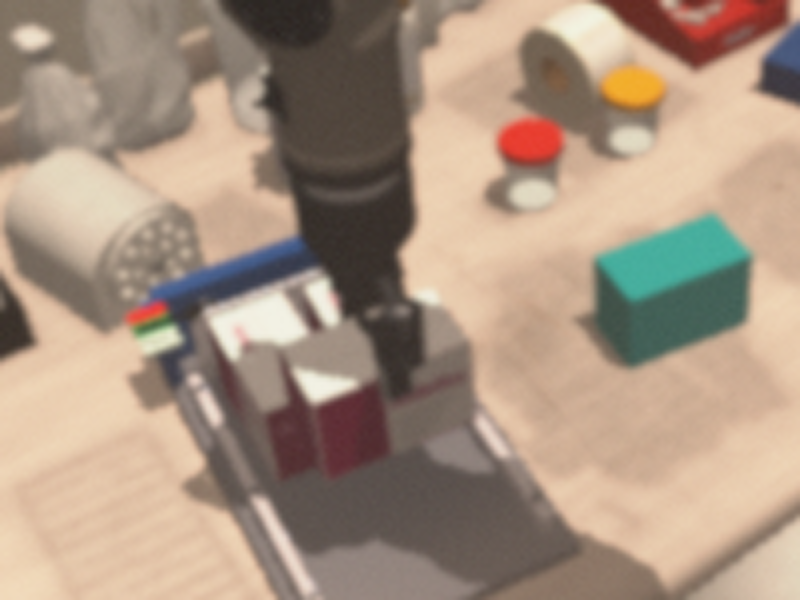

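{"method": "jog_arm", "body": {
  "motion": [
    [0,0,0,-2,-1,15,55],
    [0,0,0,-2,-1,40,55],
    [0,0,0,-2,-1,65,55],
    [0,0,0,-2,-1,82,55],
    [0,0,0,-2,-1,90,55],
    [0,0,0,-2,-1,92,55],
    [0,0,0,-2,-1,93,55],
    [0,0,0,-2,-1,94,55],
    [0,0,0,-2,-1,94,55]
  ]
}}

```text
t: 8.28
eef_pos: [0.4509, 0.0863, 0.0293]
tool_rot: [0.0, 0.77, 0.638, 0.0]
contact_force: [0.6, -0.8, -2.7]
gripper_width: 0.717
grasp_force: 39.3
```

{"method": "jog_arm", "body": {
  "motion": [
    [0,0,0,0,0,1,55],
    [0,0,0,0,0,1.5,55],
    [0,0,0,0,0,1.5,55],
    [0,0,0,0,0,1.5,55]
  ]
}}

```text
t: 8.78
eef_pos: [0.4509, 0.0862, 0.0282]
tool_rot: [0.0, 0.77, 0.638, 0.0]
contact_force: [-3.4, -0.7, 8.5]
gripper_width: 0.717
grasp_force: 40.5
```

Grounded (+8.5 N). Releasing to 76 mm.

{"method": "jog_arm", "body": {
  "motion": [
    [0,0,0,0,0,0,76],
    [0,0,0,0,0,0,76],
    [0,0,0,0,0,0,76],
    [0,0,0,0,0,0,76],
    [0,0,0,0,0,0,76],
    [0,0,0,0,0,0,76]
  ]
}}

```text
t: 9.52
eef_pos: [0.4506, 0.0862, 0.0274]
tool_rot: [-0.0, 0.77, 0.638, -0.0]
contact_force: [-0.6, 0.1, 0.2]
gripper_width: 0.892
grasp_force: 0.0
```

Run:
```python
from h import *
o=bot.get_obs();print(o["gripper_width"],o["grasp_force"],o["contact_force"],o["eef_pos"])
go(jig(-.09),.13,1.384)
```

```text
0.8920667786639829 0.0 [-0.56278699  0.09467721  0.15091405] [0.45062267 0.08624066 0.02738003]
row [-0.  0. -0.] [   2.6   -0.9 -102.6]
```

{"method": "jog_arm", "body": {
  "motion": [
    [0,0,0,0,0,-12,76],
    [0,0,0,0,0,-40,76],
    [0,0,0,0,0,-80,76],
    [0,0,0,0,0,-105,76],
    [0,0,0,2.5,-15,-105,0],
    [0,0,0,2.5,-35,-105,0],
    [0,0,0,2.5,-55,-105,0],
    [0,0,0,2.5,-72,-105,0],
    [0,0,0,2.5,-72,-105,0],
    [0,0,0,2.5,-72,-105,0]
  ]
}}

```text
t: 10.78
eef_pos: [0.3809, 0.1021, 0.1325]
tool_rot: [0.0, 0.77, 0.638, 0.0]
contact_force: [-0.5, 0.1, -0.4]
gripper_width: 0.0
grasp_force: 0.0
```

Run:
```python
from h import *
o=bot.get_obs();print(o["gripper_width"],o["q"])
go(jig(-.16),.13,1.384)
tops(("top",))
a=shot("scene");b=shot("top")
for p in(a,b):
  for t,z in(("carton_last",.015),("carton_left",.015),("carton_right",.015)):
    for r in bot.tip_of(t,p)[:4]:
      w=(at_z(p,r["xy"],z)[:2]-J0)@np.array([U,V]).T
      if abs(w[0])<.25 and abs(w[1])<.15:print(t,round(r["score"],2),w.round(3))
```

```text
0.0003749372559586458 [ 0.14403217  0.13378985 -0.59665966  2.21441634  0.1030418   0.81819086
 -0.70609879]
row [ 0.001 -0.    -0.   ] [-0.1  0.6  2.5]
top jig ctr [105.8  -3.8] rng [[100.0, -74.0], [112.0, 67.0]] size [ 11. 131.] yaw 1.588
top jig ctr [ 43.2 -41.7] rng [[-17.0, -69.0], [90.0, -7.0]] size [ 58. 102.] yaw -2.89
top jig ctr [75.4 40.9] rng [[48.0, 9.0], [93.0, 70.0]] size [39. 68.] yaw 1.708
carton_last 0.92 [-0.098  0.003]
carton_left 0.87 [0.029 0.045]
carton_right 0.86 [ 0.038 -0.028]
carton_left 0.64 [0.035 0.032]
carton_right 0.8 [ 0.029 -0.045]
```

{"method": "jog_arm", "body": {
  "motion": [
    [0,0,0,0,0,30,0],
    [0,0,0,0,0,60,0],
    [0,0,0,0,0,88,0],
    [0,0,0,0,0,90,0],
    [0,0,0,0,0,90,0]
  ]
}}

```text
t: 11.85
eef_pos: [0.3808, 0.1024, 0.043]
tool_rot: [0.0, 0.77, 0.638, 0.0]
contact_force: [-1.2, -0.1, 0.3]
gripper_width: 0.0
grasp_force: 0.0
```

{"method": "jog_arm", "body": {
  "motion": [
    [0,0,0,0,5,0,0],
    [0,0,0,0,10,0,0],
    [0,0,0,0,15,0,0],
    [0,0,0,0,19,0,0],
    [0,0,0,0,23,0,0],
    [0,0,0,0,27,0,0],
    [0,0,0,0,31,0,0],
    [0,0,0,0,35,0,0],
    [0,0,0,0,38,0,0],
    [0,0,0,0,40,0,0]
  ]
}}

```text
t: 13.1
eef_pos: [0.4198, 0.0947, 0.0424]
tool_rot: [-0.0, 0.77, 0.638, -0.0]
contact_force: [-1.9, -0.1, 1.4]
gripper_width: -0.001
grasp_force: 1.2
```

Run:
```python
from h import *
o=bot.get_obs();f=o["contact_force"];print("F jig",f[:2]@U,f[:2]@V,f[2])
print("tcp jig",(o["eef_pos"][:2]-J0)@np.array([U,V]).T,o["eef_pos"][2])
p=tops();save(p,"s8.png",(140,140,340,290),4)
```

```text
F jig -1.843518701328641 -0.4273157681225727 1.4214153254870427
tcp jig [-1.21015032e-01 -3.99688322e-05] 0.04240243735189513
top jig ctr [105.9  -5.2] rng [[100.0, -74.0], [112.0, 67.0]] size [ 11. 134.] yaw 1.591
top jig ctr [ 64.1 -41.1] rng [[31.0, -69.0], [91.0, -8.0]] size [52. 66.] yaw 0.943
top jig ctr [75.8 46. ] rng [[44.0, 9.0], [93.0, 71.0]] size [37. 70.] yaw 2.032
top jig ctr [-131.8   79. ] rng [[-161.0, 73.0], [-102.0, 85.0]] size [12. 60.] yaw -3.135
scene jig ctr [42.9 38.2] rng [[-20.0, -12.0], [103.0, 75.0]] size [ 77. 128.] yaw 2.991
scene jig ctr [-92.9 -60.3] rng [[-167.0, -73.0], [-41.0, -36.0]] size [ 31. 113.] yaw -3.03
scene jig ctr [-72.6  30.7] rng [[-96.0, 7.0], [-49.0, 53.0]] size [46. 49.] yaw 2.537
```

{"method": "jog_arm", "body": {
  "motion": [
    [0,0,0,0,3,0,0],
    [0,0,0,0,6,0,0],
    [0,0,0,0,9,0,0],
    [0,0,0,0,12,0,0],
    [0,0,0,0,15,0,0],
    [0,0,0,0,18,0,0],
    [0,0,0,0,20,0,0],
    [0,0,0,0,22,0,0],
    [0,0,0,0,24,0,0],
    [0,0,0,0,26,0,0]
  ]
}}

```text
t: 14.45
eef_pos: [0.442, 0.0906, 0.0435]
tool_rot: [-0.001, 0.77, 0.639, -0.003]
contact_force: [-20.5, 1.7, 38.7]
gripper_width: 0.001
grasp_force: 18.4
```

```bash
cat > st.py <<'E'
from h import *
o=bot.get_obs();f=o["contact_force"];print("F jig",f[:2]@U,f[:2]@V,f[2],"T",o["torque"])
print("tcp jig",(o["eef_pos"][:2]-J0)@np.array([U,V]).T,o["eef_pos"][2])
tops()
a=shot("scene");b=shot("top")
for p in(a,b):
  for t,z in(("carton_last",.015),("stop_face",.052)):
    for r in bot.tip_of(t,p)[:4]:
      w=(at_z(p,r["xy"],z)[:2]-J0)@np.array([U,V]).T
      if abs(w[0])<.25 and abs(w[1])<.15:print(t,round(r["score"],2),w.round(3))
E
python3 st.py
```

```text
F jig -20.486843483933672 -2.1620489333392743 38.74425004825587 T [0.24189892 4.09375442 0.00709128]
tcp jig [-9.84303545e-02  7.67445877e-05] 0.043501202074463924
top jig ctr [106.2 -22.9] rng [[101.0, -74.0], [112.0, 21.0]] size [11. 98.] yaw 1.566
top jig ctr [ 79.7 -42.3] rng [[61.0, -68.0], [95.0, -9.0]] size [32. 58.] yaw 1.327
top jig ctr [-120.4   79. ] rng [[-161.0, 72.0], [-78.0, 86.0]] size [13. 83.] yaw -3.122
scene jig ctr [43.  40.5] rng [[-18.0, -3.0], [102.0, 74.0]] size [ 69. 124.] yaw 3.087
scene jig ctr [-73.7 -62.2] rng [[-152.0, -73.0], [-11.0, -43.0]] size [ 24. 131.] yaw -3.054
scene jig ctr [-44.5  29.2] rng [[-54.0, 9.0], [-35.0, 51.0]] size [20. 43.] yaw 1.54
scene jig ctr [-199.6   74.8] rng [[-240.0, 18.0], [-110.0, 115.0]] size [ 78. 117.] yaw -2.559
carton_last 0.96 [-0.074 -0.006]
stop_face 0.52 [0.098 0.013]
carton_last 0.84 [-0.089 -0.003]
stop_face 0.55 [0.101 0.01 ]
```

A high upward force means the knuckles overhang and press on the carton's top edge. I'll back off, then turn the gripper a quarter so they no longer overhang.

{"method": "jog_arm", "body": {
  "motion": [
    [0,0,0,0,-6,0,0],
    [0,0,0,0,-15,0,0],
    [0,0,0,0,-30,0,0],
    [0,0,0,0,-42,0,0],
    [0,0,0,0,-42,0,0]
  ]
}}

```text
t: 15.48
eef_pos: [0.403, 0.0977, 0.0424]
tool_rot: [0.0, 0.77, 0.638, -0.0]
contact_force: [-0.3, 0.1, -0.1]
gripper_width: -0.002
grasp_force: 0.0
```

```bash
python3 st.py; python3 -c "
from h import *
go(jig(-.14),.08,1.384+np.pi/2)"
```

```text
F jig -0.35869902549683697 0.07972044859905424 -0.09286635141772853 T [-0.02182242 -0.0613004  -0.03651525]
tcp jig [-0.13807266 -0.00022259] 0.04236478065693643
top jig ctr [78.1 29.1] rng [[25.0, -70.0], [111.0, 70.0]] size [ 59. 128.] yaw 2.07
top jig ctr [ 55.2 -39.2] rng [[13.0, -69.0], [95.0, -7.0]] size [62. 81.] yaw -2.915
scene jig ctr [42.7 35.9] rng [[-22.0, -17.0], [102.0, 74.0]] size [ 82. 130.] yaw 2.939
scene jig ctr [-109.1  -60.1] rng [[-177.0, -73.0], [-60.0, -37.0]] size [ 32. 104.] yaw -3.031
scene jig ctr [-90.2  30.9] rng [[-119.0, 7.0], [-62.0, 54.0]] size [48. 59.] yaw 3.034
carton_last 0.93 [-0.093  0.006]
stop_face 0.75 [0.11  0.004]
carton_last 0.67 [-0.099  0.002]
stop_face 0.81 [0.113 0.014]
row [ 0.    -0.    -1.571] [  0.   -3.2 -37.6]
```

```bash
cat >> h.py <<'E'
def go2(x,z,t,y=0):
    o=bot.get_obs();q=o["tool_rot"];C=R.from_quat([q[1],q[2],q[3],q[0]])
    G=R.from_euler("z",JY+np.pi)*R.from_euler("x",np.pi)*R.from_euler("y",-t)
    print("tool z in jig",G.apply([0,0,1])[:2]@U,"row",np.round((C.inv()*G).as_rotvec(),3),np.round(1000*C.inv().apply(np.array([*jig(x,y),z])-o["eef_pos"]),1))
E
python3 -c "
from h import *
go2(-.155,.075,0);go2(-.155,.075,.2)"
```

```text
tool z in jig -5.502473893309698e-33 row [ 0.    -0.    -1.571] [  0.  -18.2 -32.6]
tool z in jig 0.19866933079506124 row [-0.157 -0.157 -1.565] [  0.  -18.2 -32.6]
```

{"method": "jog_arm", "body": {
  "motion": [
    [0,0,0,0,-10,-5,0],
    [0,0,0,0,-17,-33,0],
    [0,0,-0.17,0,-17,-33,0],
    [0,0,-0.35,0,-17,-33,0],
    [0,0,-0.53,0,-17,-33,0],
    [0,0,-0.7,0,-17,-33,0],
    [0,0,-0.88,0,-17,-33,0],
    [0,0,-1.06,0,-17,-33,0],
    [0,0,-1.24,0,-17,-33,0],
    [0,0,-1.42,0,-17,-33,0]
  ]
}}

```text
t: 17.12
eef_pos: [0.3865, 0.1008, 0.0756]
tool_rot: [0.0, 0.165, 0.986, -0.0]
contact_force: [1.0, -0.1, -0.2]
gripper_width: 0.005
grasp_force: 0.0
```

```bash
python3 -c "
from h import *
go2(-.155,.075,0);go2(-.155,.075,.2);print(bot.get_obs()['q'])"
```

```text
tool z in jig -5.502473893309698e-33 row [-0.001  0.    -0.145] [0.2 0.2 0.6]
tool z in jig 0.19866933079506124 row [-0.015 -0.2   -0.144] [0.2 0.2 0.6]
[ 0.35736811  0.30975998 -0.86398501  2.24426938  0.35787025  0.72505459
  0.48383064]
```

{"method": "jog_arm", "body": {
  "motion": [
    [-0.008,-0.08,-0.144,0,0,0,0],
    [-0.015,-0.15,-0.144,0,0,0,0],
    [-0.015,-0.2,-0.144,0,0,0,0],
    [-0.015,-0.2,-0.144,0,0,0,0],
    [-0.015,-0.2,-0.144,0,0,0,0]
  ]
}}

```text
t: 17.75
eef_pos: [0.3874, 0.1009, 0.0757]
tool_rot: [0.099, 0.096, 0.99, -0.009]
contact_force: [-0.1, 0.5, -0.5]
gripper_width: -0.001
grasp_force: 0.0
```

```bash
python3 -c "
from h import *
go2(-.155,.06,.2);o=bot.get_obs();print(o['eef_pos'],o['q'],o['contact_force'])
p=shot('scene');c=(160,150,320,270)
print(((proj(p,[o['eef_pos'],[*jig(-.12,.05),.015],[*jig(-.12,.05),.093]])-c[:2])*4.9).round())
save(p,'s9.png',c,4.9)"
```

```text
tool z in jig 0.19866933079506124 row [-0.001  0.    -0.006] [ 4.1 -0.1 15.1]
[0.38741961 0.10092748 0.07566326] [ 0.25866528  0.201404   -0.84181372  2.38004559  0.57048496  0.54966846
  0.33654059] [-0.0754267   0.51480993 -0.46511327]
[[424. 581.]
 [331. 639.]
 [316. 553.]]
```

View pics/s9.png

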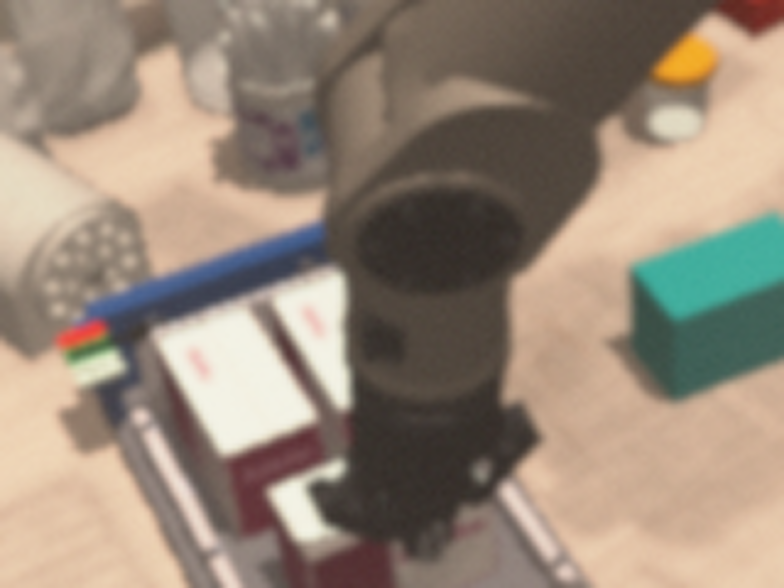

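The last picture shows the carton upright on the slab at crop (335,520), with the closed fingertips at (430,555). They sit about 15–20 mm above the reported TCP. I'll lower the tool, then push.

```bash
python3 -c "
from h import *
go2(-.152,.045,.2)"
```

```text
tool z in jig 0.19866933079506124 row [-0.     0.    -0.007] [ 4.3 -0.1 30.4]
```

{"method": "jog_arm", "body": {
  "motion": [
    [0,0,0,2,0,10,0],
    [0,0,-0.005,4,0,20,0],
    [0,0,-0.005,4,0,30,0],
    [0,0,-0.005,4,0,30,0]
  ]
}}

```text
t: 18.3
eef_pos: [0.3892, 0.1003, 0.0447]
tool_rot: [0.099, 0.094, 0.991, -0.01]
contact_force: [-0.0, 0.5, 0.2]
gripper_width: -0.002
grasp_force: 0.0
```

```bash
python3 -c "
from h import *
o=bot.get_obs();print(o['q'],o['contact_force'],o['eef_pos'],(o['eef_pos'][:2]-J0)@np.array([U,V]).T)
go2(-.132,.045,.2);go2(-.082,.045,.2)"
```

```text
[ 0.18082247  0.27703903 -0.77499145  2.403566    0.73331734  0.50170366
  0.17748126] [-0.02511294  0.49482518  0.21578427] [0.38916032 0.10032385 0.0446851 ] [-0.15216123 -0.00016768]
tool z in jig 0.19866933079506124 row [-0.001 -0.001 -0.002] [-19.8   0.2   3.7]
tool z in jig 0.19866933079506124 row [-0.001 -0.001 -0.002] [-68.8   0.3  13.5]
```

{"method": "jog_arm", "body": {
  "motion": [
    [0,0,0,-5,0,1,0],
    [0,0,0,-10,0,2,0],
    [0,0,0,-14,0,2.8,0],
    [0,0,0,-17,0,3.4,0],
    [0,0,0,-20,0,4,0],
    [0,0,0,-23,0,4.6,0],
    [0,0,0,-26,0,5.2,0],
    [0,0,0,-29,0,5.8,0],
    [0,0,0,-32,0,6.4,0],
    [0,0,0,-35,0,7,0]
  ]
}}

```text
t: 19.55
eef_pos: [0.424, 0.0938, 0.0452]
tool_rot: [0.099, 0.093, 0.991, -0.01]
contact_force: [-3.4, 0.7, 2.9]
gripper_width: -0.0
grasp_force: 1.7
```

```bash
python3 st.py
```

```text
F jig -3.4397472449702007 0.011511016091751342 2.917318842960658 T [ 0.14179722  0.78723297 -0.03423109]
tcp jig [-1.16680251e-01 -9.86100658e-05] 0.045198615272488134
top jig ctr [46.6 32. ] rng [[-20.0, -66.0], [111.0, 69.0]] size [ 85. 143.] yaw 2.78
top jig ctr [ 36.7 -37.9] rng [[-20.0, -69.0], [95.0, -7.0]] size [ 64. 116.] yaw -3.137
scene jig ctr [43.7 30.7] rng [[-24.0, -33.0], [103.0, 74.0]] size [ 91. 135.] yaw 2.746
scene jig ctr [-133.8  -66.2] rng [[-173.0, -73.0], [-101.0, -57.0]] size [15. 69.] yaw -3.078
scene jig ctr [-79.1  49.7] rng [[-108.0, 40.0], [-51.0, 57.0]] size [14. 65.] yaw -3.073
carton_last 0.57 [-0.097  0.01 ]
stop_face 0.58 [0.095 0.013]
stop_face 0.69 [0.108 0.005]
```

```bash
cat > tilt.py <<'E'
from h import *
p=shot("scene");im=np.array(p["pixels"]);h=cv2.cvtColor(cv2.GaussianBlur(im,(3,3),0),cv2.COLOR_RGB2HSV).astype(int)
cr=((h[...,0]>160)|(h[...,0]<4))&(h[...,1]>85)&(h[...,2]<170)
def jc(xy,z):return ((at_z(p,xy,z)[:2]-J0)@np.array([U,V]).T*1000).round(1)
q=proj(p,[[*jig(-.11,.06),.015],[*jig(-.11,.02),.015],[*jig(-.11,.06),.093],[*jig(-.11,.02),.093]]);print(q.round(1).tolist())
x0,x1=int(q[:,0].min())-2,int(q[:,0].max())+4;y0=int(q[2:,1].min())-12;y1=int(q[:2,1].max())+12
for x in range(x0,x1,2):
    r=np.where(cr[y0:y1,x])[0]
    # last run
    if len(r)>4:
        rr=r[::-1];k=1
        while k<len(rr) and rr[k-1]-rr[k]<=2:k+=1
        print(x,"rows",y0+rr[k-1],y0+rr[0],"top@.093",jc((x,y0+rr[k-1]),.093),"bottom@.015",jc((x,y0+rr[0]+.5),.015))
E
python3 tilt.py
```

```text
[[223.0, 279.3], [235.7, 274.0], [219.7, 261.8], [233.1, 256.4]]
219 rows 262 266 top@.093 [-109.8   61.9] bottom@.015 [-59.9  52.6]
225 rows 262 274 top@.093 [-117.8   47.3] bottom@.015 [-96.5  48.2]
227 rows 261 277 top@.093 [-117.2   41.1] bottom@.015 [-109.5   47.3]
229 rows 260 277 top@.093 [-116.5   34.9] bottom@.015 [-112.3   42.2]
231 rows 259 276 top@.093 [-115.9   28.6] bottom@.015 [-111.8   35.7]
233 rows 259 275 top@.093 [-118.6   23.8] bottom@.015 [-111.2   29.1]
235 rows 259 274 top@.093 [-121.2   18.9] bottom@.015 [-110.6   22.6]
237 rows 260 273 top@.093 [-127.2   15.5] bottom@.015 [-110.   16.]
```

Upright and sliding. Continuing.

{"method": "jog_arm", "body": {
  "motion": [
    [0,0,0,-3,0,0.6,0],
    [0,0,0,-6,0,1.2,0],
    [0,0,0,-9,0,1.8,0],
    [0,0,0,-12,0,2.4,0],
    [0,0,0,-15,0,3,0],
    [0,0,0,-17.5,0,3.5,0],
    [0,0,0,-20,0,4,0],
    [0,0,0,-22,0,4.4,0]
  ]
}}

```text
t: 21.0
eef_pos: [0.4466, 0.0897, 0.0456]
tool_rot: [0.1, 0.094, 0.991, -0.01]
contact_force: [-8.3, 0.5, 17.0]
gripper_width: -0.003
grasp_force: 7.3
```

```bash
python3 st.py;sed -i 's/-\.11,/-.09,/g' tilt.py; python3 tilt.py
```

```text
F jig -8.28799815097626 -1.0415640701340123 16.96770010884225 T [ 0.05264346  1.09332764 -0.07231409]
tcp jig [-9.37142075e-02  7.91143571e-05] 0.04563516764332897
top jig ctr [59.  29.8] rng [[-1.0, -70.0], [111.0, 70.0]] size [ 85. 127.] yaw 2.54
top jig ctr [ 40.9 -38.2] rng [[-11.0, -69.0], [95.0, -7.0]] size [ 64. 108.] yaw -3.127
scene jig ctr [42.9 36. ] rng [[-24.0, -20.0], [103.0, 74.0]] size [ 81. 133.] yaw 2.88
scene jig ctr [-113.   -63.9] rng [[-158.0, -73.0], [-79.0, -48.0]] size [21. 76.] yaw -3.014
scene jig ctr [-217.5   72.3] rng [[-240.0, 5.0], [-144.0, 116.0]] size [ 58. 108.] yaw 1.285
carton_last 0.91 [-0.073 -0.   ]
stop_face 0.66 [0.097 0.003]
stop_face 0.79 [0.105 0.007]
[[220.4, 274.5], [233.1, 269.3], [217.0, 256.9], [230.3, 251.7]]
215 rows 252 257 top@.093 [-70.1  58.3] bottom@.015 [-21.1  50.3]
219 rows 263 266 top@.093 [-113.2   63.2] bottom@.015 [-59.9  52.6]
221 rows 251 265 top@.093 [-74.8  42. ] bottom@.015 [-59.2  45.9]
223 rows 251 269 top@.093 [-77.5  37.1] bottom@.015 [-76.3  46.4]
225 rows 252 272 top@.093 [-83.8  33.5] bottom@.015 [-89.6  45.4]
227 rows 253 271 top@.093 [-90.  30.] bottom@.015 [-89.   38.8]
229 rows 253 271 top@.093 [-92.7  25. ] bottom@.015 [-91.8  33.7]
231 rows 253 270 top@.093 [-95.4  20.1] bottom@.015 [-91.2  27.1]
233 rows 253 269 top@.093 [-98.2  15.2] bottom@.015 [-90.6  20.4]
235 rows 256 268 top@.093 [-111.1   14.6] bottom@.015 [-90.   13.8]
```

Upright or nearly so, but there is parasitic downward load on the carton (Fz 17 N). I'll relieve it by raising the tool slightly before pushing on.

{"method": "jog_arm", "body": {
  "motion": [
    [0,0,0,-0.2,0,-1,0],
    [0,0,0,-0.4,0,-2,0],
    [0,0,0,-0.4,0,-2,0],
    [0,0,0,-0.4,0,-2,0]
  ]
}}

```text
t: 21.95
eef_pos: [0.4463, 0.0893, 0.0474]
tool_rot: [0.099, 0.094, 0.991, -0.01]
contact_force: [-0.9, -0.3, 0.8]
gripper_width: -0.001
grasp_force: 0.4
```

```bash
python3 st.py | head -2;python3 tilt.py
```

```text
F jig -0.8584395751289849 -0.49825176175741653 0.8224420115337474 T [-0.08047907  0.34355341 -0.03638785]
tcp jig [-0.09401158 -0.0004062 ] 0.04737003717730885
[[220.4, 274.5], [233.1, 269.3], [217.0, 256.9], [230.3, 251.7]]
215 rows 253 257 top@.093 [-73.6  59.7] bottom@.015 [-21.1  50.3]
219 rows 264 266 top@.093 [-116.5   64.5] bottom@.015 [-59.9  52.6]
221 rows 251 265 top@.093 [-74.8  42. ] bottom@.015 [-59.2  45.9]
223 rows 251 269 top@.093 [-77.5  37.1] bottom@.015 [-76.3  46.4]
225 rows 251 272 top@.093 [-80.3  32.1] bottom@.015 [-89.6  45.4]
227 rows 252 272 top@.093 [-86.5  28.6] bottom@.015 [-92.5  40.3]
229 rows 252 271 top@.093 [-89.2  23.6] bottom@.015 [-91.8  33.7]
231 rows 253 270 top@.093 [-95.4  20.1] bottom@.015 [-91.2  27.1]
233 rows 253 269 top@.093 [-98.2  15.2] bottom@.015 [-90.6  20.4]
235 rows 256 268 top@.093 [-111.1   14.6] bottom@.015 [-90.   13.8]
```

The carton seems to tip forward about 0.2 rad and wedge, so the push is too high for its friction. I'll retreat, tilt the tool more and push lower.

{"method": "jog_arm", "body": {
  "motion": [
    [0,0,0,5,0,-1,0],
    [0,0,0,12,0,-2.4,0],
    [0,0,0,22,0,-4.5,0],
    [0,0,0,32,0,-6.4,0],
    [0,0,0,36,0,-7,0],
    [0,0,0,36,0,-7,0]
  ]
}}

```text
t: 23.15
eef_pos: [0.4103, 0.0965, 0.0473]
tool_rot: [0.1, 0.093, 0.991, -0.01]
contact_force: [0.4, 0.7, 0.5]
gripper_width: -0.002
grasp_force: 0.0
```

```bash
sed -i 's/-\.09,/-.10,/g' tilt.py; python3 tilt.py; python3 -c "
from h import *
o=bot.get_obs();print(o['t'],o['q'],o['contact_force'],(o['eef_pos'][:2]-J0)@np.array([U,V]).T)
go2(-.13,.030,.3)"
```

```text
[[221.7, 276.9], [234.4, 271.6], [218.3, 259.3], [231.7, 254.1]]
216 rows 242 246 top@.093 [-35.3  41.9] bottom@.015 [19.7 31.3]
220 rows 264 269 top@.093 [-117.8   62.1] bottom@.015 [-72.   54.2]
226 rows 265 277 top@.093 [-129.1   49. ] bottom@.015 [-108.1   49.8]
228 rows 264 278 top@.093 [-128.5   42.8] bottom@.015 [-114.3   46.1]
230 rows 263 278 top@.093 [-127.8   36.6] bottom@.015 [-117.1   41. ]
232 rows 262 277 top@.093 [-127.2   30.4] bottom@.015 [-116.5   34.5]
234 rows 262 276 top@.093 [-129.9   25.6] bottom@.015 [-116.   28.]
236 rows 262 275 top@.093 [-132.5   20.8] bottom@.015 [-115.4   21.5]
23.2 [ 0.20495079  0.29881769 -0.7677935   2.36464048  0.73193648  0.51753953
  0.2220757 ] [ 0.41235905  0.01378067 -0.19881747] [-1.30366458e-01  7.01297056e-05]
tool z in jig 0.29552020666133966 row [-0.001 -0.099 -0.001] [ 3.1 -0.1 17. ]
```

{"method": "jog_arm", "body": {
  "motion": [
    [0,0,0,10,0,3,0],
    [0,-0.05,0,11,0,9,0],
    [0,-0.1,0,11,0,15,0],
    [0,-0.1,0,11,0,15,0],
    [0,-0.1,0,11,0,15,0]
  ]
}}

```text
t: 23.82
eef_pos: [0.4047, 0.0989, 0.0313]
tool_rot: [0.149, 0.094, 0.984, -0.013]
contact_force: [-0.4, -0.3, -0.8]
gripper_width: -0.001
grasp_force: 0.0
```

```bash
python3 -c "
from h import *
o=bot.get_obs();print(o['t'],o['q'],o['contact_force'],(o['eef_pos'][:2]-J0)@np.array([U,V]).T,o['eef_pos'])
go2(-.13,.030,.3);go2(-.10,.030,.3)"
```

```text
23.825 [ 0.59555441  0.63620961 -1.38072652  2.43452124  1.3192031   0.88405599
 -0.36037366] [-0.3912162  -0.27349952 -0.76405521] [-0.13666125  0.00136423] [0.40467488 0.09894741 0.0312743 ]
tool z in jig 0.29552020666133966 row [ 0.002  0.001 -0.004] [-6.  -1.3  3.2]
tool z in jig 0.29552020666133966 row [ 0.002  0.001 -0.004] [-34.6  -1.3  12.1]
```

{"method": "jog_arm", "body": {
  "motion": [
    [0,0.03,0,-3,-1,1,0],
    [0,0.06,0,-6,-1,2,0],
    [0,0.1,0,-9,-1,3,0],
    [0,0.1,0,-12,-1,4,0],
    [0,0.1,0,-15,-1,5,0],
    [0,0.1,0,-18,-1,6,0],
    [0,0.1,0,-20,-1,6.8,0]
  ]
}}

```text
t: 24.7
eef_pos: [0.424, 0.0935, 0.03]
tool_rot: [0.099, 0.093, 0.991, -0.01]
contact_force: [-3.2, 0.6, 2.8]
gripper_width: 0.004
grasp_force: 1.6
```

```bash
python3 tilt.py; python3 st.py; python3 -c "
from h import *
o=bot.get_obs();print(o['t'],o['q'])
go2(-.10,.030,.2)"
```

```text
[[221.7, 276.9], [234.4, 271.6], [218.3, 259.3], [231.7, 254.1]]
218 rows 261 264 top@.093 [-105.1   63. ] bottom@.015 [-51.3  52.4]
220 rows 265 268 top@.093 [-121.1   63.4] bottom@.015 [-68.5  52.8]
224 rows 264 269 top@.093 [-123.1   52.4] bottom@.015 [-77.7  43.8]
226 rows 263 277 top@.093 [-122.5   46.3] bottom@.015 [-108.1   49.8]
228 rows 262 277 top@.093 [-121.9   40.1] bottom@.015 [-110.9   44.7]
230 rows 262 276 top@.093 [-124.5   35.2] bottom@.015 [-110.3   38.2]
232 rows 263 275 top@.093 [-130.5   31.8] bottom@.015 [-109.8   31.7]
234 rows 263 274 top@.093 [-133.1   27. ] bottom@.015 [-109.2   25.1]
236 rows 263 273 top@.093 [-135.8   22.2] bottom@.015 [-108.6   18.6]
F jig -1.490483079483929 -0.79747407603774 2.3069688018618493 T [0.19232758 0.6017774  0.06478518]
tcp jig [-0.11631624 -0.00039054] 0.030000707851331736
top jig ctr [40.5  7.3] rng [[-28.0, -69.0], [110.0, 87.0]] size [129. 163.] yaw 1.837
scene jig ctr [43.8 29.8] rng [[-23.0, -33.0], [102.0, 74.0]] size [ 92. 133.] yaw 2.719
scene jig ctr [-63.6  40.6] rng [[-83.0, 19.0], [-51.0, 58.0]] size [25. 42.] yaw 1.974
carton_last 0.77 [-0.086  0.008]
stop_face 0.7 [0.096 0.002]
stop_face 0.64 [0.106 0.014]
25.15 [ 0.64657797  0.68909741 -1.35981015  2.32962297  1.18028064  0.90225013
 -0.12538331]
tool z in jig 0.19866933079506124 row [-0.001 -0.001 -0.001] [-16.    0.4   3.3]
```

{"method": "jog_arm", "body": {
  "motion": [
    [0,0,0,-2,0,0.4,0],
    [0,0,0,-4,0,0.8,0],
    [0,0,0,-6,0,1.2,0],
    [0,0,0,-8,0,1.6,0],
    [0,0,0,-10,0,2,0]
  ]
}}

```text
t: 25.78
eef_pos: [0.4345, 0.0914, 0.0301]
tool_rot: [0.099, 0.094, 0.991, -0.01]
contact_force: [-2.4, 0.7, 1.7]
gripper_width: 0.004
grasp_force: 1.1
```

```bash
python3 tilt.py; python3 st.py|head -2
```

```text
[[221.7, 276.9], [234.4, 271.6], [218.3, 259.3], [231.7, 254.1]]
222 rows 262 266 top@.093 [-113.8   54.6] bottom@.015 [-64.3  44.7]
224 rows 260 273 top@.093 [-109.8   47.1] bottom@.015 [-91.7  49.4]
226 rows 260 274 top@.093 [-112.5   42.2] bottom@.015 [-97.9  45.6]
228 rows 259 274 top@.093 [-111.8   35.9] bottom@.015 [-100.7   40.5]
230 rows 260 273 top@.093 [-117.9   32.5] bottom@.015 [-100.1   34. ]
232 rows 260 272 top@.093 [-120.5   27.6] bottom@.015 [-99.6  27.4]
234 rows 260 271 top@.093 [-123.2   22.8] bottom@.015 [-99.   20.8]
236 rows 261 270 top@.093 [-129.2   19.3] bottom@.015 [-98.4  14.1]
F jig -1.6817410808693831 0.19312690410158556 0.8663460812276489 T [0.09530607 0.5561981  0.00173371]
tcp jig [-0.1055806  -0.00050591] 0.03010402245875081
```

It slides upright now, with bottom and top both moving 10 mm. Continuing.

{"method": "jog_arm", "body": {
  "motion": [
    [0,0,0,-2,0,0.4,0],
    [0,0,0,-4,0,0.8,0],
    [0,0,0,-6,0,1.2,0],
    [0,0,0,-8,0,1.6,0],
    [0,0,0,-10,0,2,0],
    [0,0,0,-12,0,2.4,0],
    [0,0,0,-14,0,2.8,0],
    [0,0,0,-16,0,3.2,0]
  ]
}}

```text
t: 27.22
eef_pos: [0.4506, 0.0883, 0.0301]
tool_rot: [0.099, 0.094, 0.991, -0.01]
contact_force: [-3.1, 0.3, 1.8]
gripper_width: -0.001
grasp_force: 1.3
```

```bash
sed -i 's/-\.10,/-.09,/g' tilt.py; python3 tilt.py; python3 st.py;python3 -c "
from h import *
print(bot.get_obs()['q'])"
```

```text
[[220.4, 274.5], [233.1, 269.3], [217.0, 256.9], [230.3, 251.7]]
221 rows 257 266 top@.093 [-95.6  50.3] bottom@.015 [-62.8  47.3]
223 rows 256 270 top@.093 [-94.9  44. ] bottom@.015 [-79.8  47.8]
225 rows 255 270 top@.093 [-94.2  37.7] bottom@.015 [-82.7  42.6]
227 rows 256 269 top@.093 [-100.3   34.2] bottom@.015 [-82.  36.]
229 rows 256 268 top@.093 [-103.    29.3] bottom@.015 [-81.4  29.3]
231 rows 256 268 top@.093 [-105.7   24.4] bottom@.015 [-84.3  24.1]
233 rows 256 267 top@.093 [-108.4   19.5] bottom@.015 [-83.6  17.5]
F jig -1.910665877744576 0.40645672864890486 1.1105221862307024 T [ 0.12872253  0.62555329 -0.02440368]
tcp jig [-0.08927006 -0.00053279] 0.03012812249181626
top jig ctr [54.8  1.5] rng [[1.0, -69.0], [110.0, 69.0]] size [108. 146.] yaw 1.689
scene jig ctr [35.8 36.3] rng [[-46.0, -22.0], [102.0, 74.0]] size [ 79. 149.] yaw 2.957
scene jig ctr [-196.4  -67.8] rng [[-237.0, -75.0], [-168.0, -60.0]] size [13. 62.] yaw -3.031
carton_last 0.66 [-0.065  0.004]
stop_face 0.64 [0.091 0.007]
stop_face 0.79 [0.111 0.005]
[ 0.65077574  0.71478821 -1.33602138  2.2798089   1.18338649  0.91760832
 -0.06972924]
```

{"method": "jog_arm", "body": {
  "motion": [
    [0,0,0,-2,0,0.4,0],
    [0,0,0,-4,0,0.8,0],
    [0,0,0,-6,0,1.2,0],
    [0,0,0,-8,0,1.6,0],
    [0,0,0,-10,0,2,0],
    [0,0,0,-12,0,2.4,0]
  ]
}}

```text
t: 28.42
eef_pos: [0.4609, 0.0868, 0.0299]
tool_rot: [0.098, 0.093, 0.991, -0.01]
contact_force: [-8.0, 1.4, 5.6]
gripper_width: 0.001
grasp_force: 4.2
```

```bash
python3 tilt.py; python3 st.py
```

```text
[[220.4, 274.5], [233.1, 269.3], [217.0, 256.9], [230.3, 251.7]]
219 rows 255 263 top@.093 [-86.   52.5] bottom@.015 [-49.1  48.3]
221 rows 254 268 top@.093 [-85.3  46.2] bottom@.015 [-69.9  50.2]
223 rows 253 268 top@.093 [-84.5  39.9] bottom@.015 [-72.8  44.9]
225 rows 253 267 top@.093 [-87.3  34.9] bottom@.015 [-72.1  38.3]
227 rows 253 266 top@.093 [-90.  30.] bottom@.015 [-71.5  31.6]
229 rows 253 266 top@.093 [-92.7  25. ] bottom@.015 [-74.3  26.4]
231 rows 254 265 top@.093 [-98.9  21.5] bottom@.015 [-73.7  19.7]
233 rows 256 264 top@.093 [-108.4   19.5] bottom@.015 [-73.  13.]
F jig -7.625815792803191 -0.1685015401334954 3.732702034615778 T [0.33776543 1.52863683 0.02890495]
tcp jig [-7.87990665e-02 -9.92379974e-05] 0.02990848808829113
top jig ctr [63.3  0.4] rng [[15.0, -69.0], [110.0, 68.0]] size [ 96. 145.] yaw 1.664
scene jig ctr [39.7 37.3] rng [[-36.0, -17.0], [102.0, 73.0]] size [ 74. 138.] yaw 2.954
scene jig ctr [-192.6  -67.6] rng [[-236.0, -74.0], [-160.0, -60.0]] size [13. 70.] yaw -3.04
carton_last 0.64 [-0.052  0.006]
stop_face 0.48 [0.088 0.002]
stop_face 0.75 [0.1   0.001]
```

{"method": "jog_arm", "body": {
  "motion": [
    [0,0,0,-2,0,0.4,0],
    [0,0,0,-4,0,0.8,0],
    [0,0,0,-6,0,1.2,0],
    [0,0,0,-8,0,1.6,0],
    [0,0,0,-8,0,1.6,0]
  ]
}}

```text
t: 29.5
eef_pos: [0.4673, 0.0856, 0.0296]
tool_rot: [0.097, 0.093, 0.991, -0.01]
contact_force: [-12.3, 1.9, 10.7]
gripper_width: -0.0
grasp_force: 6.9
```

```bash
python3 tilt.py | sed -n 3,6p; python3 st.py
```

```text
221 rows 252 267 top@.093 [-78.3  43.4] bottom@.015 [-66.4  48.7]
223 rows 251 266 top@.093 [-77.5  37.1] bottom@.015 [-65.7  42.1]
225 rows 252 265 top@.093 [-83.8  33.5] bottom@.015 [-65.   35.4]
227 rows 252 264 top@.093 [-86.5  28.6] bottom@.015 [-64.3  28.7]
F jig -14.299313116791792 -0.6979395922430289 9.194030048984326 T [0.37981884 2.58822618 0.02180673]
tcp jig [-0.07268007 -0.0001636 ] 0.02961031767386394
top jig ctr [69.2 -0.4] rng [[24.0, -70.0], [114.0, 68.0]] size [ 91. 146.] yaw 1.663
scene jig ctr [44.5 37.9] rng [[-27.0, -15.0], [106.0, 72.0]] size [ 72. 134.] yaw 2.967
scene jig ctr [-190.1  -67.5] rng [[-236.0, -74.0], [-156.0, -60.0]] size [13. 73.] yaw -3.045
carton_last 0.86 [-0.049  0.003]
stop_face 0.52 [0.1   0.009]
stop_face 0.53 [0.111 0.017]
```

{"method": "jog_arm", "body": {
  "motion": [
    [0,0,0,-2,0,0.2,0],
    [0,0,0,-4,0,0.4,0],
    [0,0,0,-6,0,0.7,0],
    [0,0,0,-8,0,1,0],
    [0,0,0,-8,0,1,0]
  ]
}}

```text
t: 30.58
eef_pos: [0.4739, 0.0836, 0.0296]
tool_rot: [0.096, 0.093, 0.991, -0.01]
contact_force: [-16.2, 1.4, 9.0]
gripper_width: -0.001
grasp_force: 8.1
```

```bash
python3 tilt.py | sed -n 3,6p; python3 st.py
```

```text
219 rows 251 264 top@.093 [-72.  47.] bottom@.015 [-52.7  49.7]
221 rows 250 265 top@.093 [-71.3  40.6] bottom@.015 [-59.2  45.9]
223 rows 249 264 top@.093 [-70.5  34.2] bottom@.015 [-58.5  39.2]
225 rows 250 263 top@.093 [-76.8  30.7] bottom@.015 [-57.8  32.5]
F jig -15.822300169595406 -1.4489482924156836 9.16862289319659 T [ 0.30383172  3.19138636 -0.11768824]
tcp jig [-0.06579422 -0.00085042] 0.029641184899198827
top jig ctr [74.9 -0.4] rng [[33.0, -70.0], [117.0, 68.0]] size [ 84. 146.] yaw 1.633
scene jig ctr [51.8 38. ] rng [[-20.0, -14.0], [113.0, 72.0]] size [ 71. 133.] yaw 2.982
scene jig ctr [-187.7  -67.5] rng [[-236.0, -74.0], [-151.0, -60.0]] size [14. 78.] yaw -3.061
carton_last 0.74 [-0.031  0.005]
stop_face 0.52 [0.113 0.012]
carton_last 0.18 [0.044 0.031]
stop_face 0.44 [0.128 0.011]
```

{"method": "jog_arm", "body": {
  "motion": [
    [0,0,0,-2,0,0.3,0],
    [0,0,0,-4,0,0.6,0],
    [0,0,0,-6,0,0.9,0],
    [0,0,0,-8,0,1.2,0],
    [0,0,0,-9,0,1.4,0],
    [0,0,0,-9,0,1.4,0],
    [0,0,0,-9,0,1.4,0]
  ]
}}

```text
t: 31.9
eef_pos: [0.481, 0.0818, 0.0296]
tool_rot: [0.095, 0.092, 0.991, -0.011]
contact_force: [-22.3, 0.9, 13.9]
gripper_width: 0.003
grasp_force: 10.8
```

```bash
python3 tilt.py | sed -n 2,6p; python3 st.py
python3 - <<'E'
from h import *
# pointer on scale strip: sample colours along strip, jig x 60..180 at y ~ 85..120, z .076
for n in("scene","top"):
    p=shot(n);im=cv2.cvtColor(np.array(p["pixels"]),cv2.COLOR_RGB2HSV)
    for y in(.088,.096,.104,.112):
        print(n,y,[tuple(int(v) for v in im[int(round(q[1])),int(round(q[0]))]) for q in proj(p,[[*jig(x,y),.076] for x in np.arange(.08,.165,.006)])])
E
```

```text
217 rows 250 258 top@.093 [-65.7  50.6] bottom@.015 [-27.8  46.4]
219 rows 249 263 top@.093 [-64.9  44.2] bottom@.015 [-49.1  48.3]
221 rows 248 263 top@.093 [-64.1  37.8] bottom@.015 [-52.  43.]
223 rows 248 262 top@.093 [-66.9  32.8] bottom@.015 [-51.3  36.3]
225 rows 249 261 top@.093 [-73.2  29.2] bottom@.015 [-50.6  29.6]
F jig -22.41528311997354 -3.3246515476783447 13.651305495442134 T [ 0.11548495  4.20201896 -0.24848562]
tcp jig [-0.05853887 -0.00128577] 0.029615264183772076
top jig ctr [82.9 -0.8] rng [[43.0, -70.0], [123.0, 68.0]] size [ 82. 146.] yaw 1.62
top jig ctr [-150.1   78.7] rng [[-181.0, 72.0], [-120.0, 85.0]] size [13. 61.] yaw -3.11
scene jig ctr [59.1 38. ] rng [[-11.0, -13.0], [120.0, 72.0]] size [ 71. 132.] yaw 2.974
scene jig ctr [-185.8  -67.3] rng [[-236.0, -74.0], [-147.0, -60.0]] size [14. 82.] yaw -3.062
carton_last 0.27 [-0.014  0.006]
stop_face 0.64 [0.143 0.101]
stop_face 0.44 [0.112 0.001]
stop_face 0.64 [0.125 0.009]
scene 0.088 [(9, 39, 112), (9, 33, 109), (10, 35, 110), (8, 29, 107), (10, 36, 107), (171, 20, 90), (120, 19, 81), (130, 19, 81), (115
[... 1087 characters left out ...]
, 115), (8, 14, 73), (38, 13, 78), (35, 30, 152), (38, 35, 199), (43, 39, 190), (52, 56, 165), (65, 147, 99), (15, 167, 93), (7, 200, 145), (179, 209, 173), (176, 191, 143), (115, 105, 100), (109, 125, 110), (114, 62, 116)]
top 0.104 [(16, 76, 155), (15, 75, 126), (23, 50, 122), (37, 34, 194), (36, 34, 211), (42, 41, 203), (51, 58, 175), (63, 150, 100), (42, 139, 75), (7, 211, 167), (3, 222, 196), (175, 162, 165), (121, 54, 114), (131, 23, 122), (14, 63, 175)]
top 0.112 [(16, 74, 149), (15, 77, 123), (25, 49, 134), (33, 36, 172), (39, 35, 214), (41, 37, 212), (54, 64, 168), (61, 140, 95), (34, 138, 72), (6, 214, 173), (2, 213, 201), (6, 122, 202), (12, 87, 197), (15, 74, 197), (16, 72, 198)]
```

{"method": "jog_arm", "body": {
  "motion": [
    [0,0,0,-1.5,0,0.3,0],
    [0,0,0,-3,0,0.5,0],
    [0,0,0,-4,0,0.6,0],
    [0,0,0,-4,0,0.6,0],
    [0,0,0,-4,0,0.6,0]
  ]
}}

```text
t: 33.08
eef_pos: [0.4843, 0.081, 0.0296]
tool_rot: [0.094, 0.092, 0.991, -0.011]
contact_force: [-23.8, 0.6, 13.9]
gripper_width: 0.004
grasp_force: 11.6
```

```bash
cat > edge.py <<'E'
from h import *
# near-bottom edge of the last carton: saturation drop, per jig y, along jig x at z=.015
for n in("scene","top"):
    p=shot(n);h=cv2.cvtColor(np.array(p["pixels"]),cv2.COLOR_RGB2LAB).astype(np.float32)[...,1]
    ys=np.r_[np.arange(-.054,.056,.006)];xs=np.arange(-.085,-.035,.001);out=[]
    for y in ys:
        q=proj(p,[[*jig(x,y),.015] for x in xs]).astype(np.float32)
        s=cv2.remap(h,q[None,:,0],q[None,:,1],cv2.INTER_LINEAR)[0]
        g=np.gradient(cv2.GaussianBlur(s[None],(9,1),0)[0]);i=g.argmax();out.append((round(y*1000),round(xs[i]*1000),round(float(s[:5].mean())),round(float(s[i:i+10].max()))))
    print(n,out)
E
python3 edge.py; python3 st.py
```

```text
scene [(-54, -52, 131, 133), (-48, -57, 131, 133), (-42, -54, 131, 132), (-36, -58, 131, 132), (-30, -68, 131, 132), (-24, -81, 131, 132), (-18, -67, 131, 131), (-12, -57, 131, 132), (-6, -40, 130, 131), (0, -40, 130, 134), (6, -47, 130, 141), (12, -54, 131, 143), (18, -52, 131, 144), (24, -53, 131, 143), (30, -52, 131, 143), (36, -52, 132, 143), (42, -53, 131, 143), (48, -53, 131, 142), (54, -50, 130, 137)]
top [(-54, -56, 129, 130), (-48, -51, 129, 130), (-42, -54, 129, 130), (-36, -43, 129, 130), (-30, -45, 129, 130), (-24, -41, 129, 131), (-18, -50, 129, 129), (-12, -47, 129, 131), (-6, -50, 129, 131), (0, -57, 129, 130), (6, -56, 129, 130), (12, -60, 129, 131), (18, -66, 129, 131), (24, -57, 129, 130), (30, -45, 129, 130), (36, -56, 129, 130), (42, -52, 128, 130), (48, -59, 129, 130), (54, -77, 129, 130)]
F jig -23.46837959274437 -2.7653055496532835 14.048434968895801 T [ 0.09002505  4.53940037 -0.17643361]
tcp jig [-0.05510335 -0.00142594] 0.02962362545170437
top jig ctr [86.7 -0.9] rng [[47.0, -70.0], [126.0, 68.0]] size [ 80. 146.] yaw 1.607
top jig ctr [-148.   79.] rng [[-181.0, 72.0], [-116.0, 85.0]] size [13. 65.] yaw -3.112
scene jig ctr [62.6 38.5] rng [[-9.0, -12.0], [123.0, 72.0]] size [ 70. 132.] yaw 2.989
scene jig ctr [-184.   -67.4] rng [[-236.0, -75.0], [-143.0, -60.0]] size [14. 85.] yaw -3.069
carton_last 0.97 [-0.024 -0.003]
stop_face 0.52 [0.113 0.003]
stop_face 0.51 [0.127 0.006]
```

{"method": "jog_arm", "body": {
  "motion": [
    [0,0,0,0,0,0,0],
    [0,0,0,0,0,0,0],
    [0,0,0,0,0,0,0],
    [0,0,0,0,0,0,0]
  ]
}}

```text
t: 34.08
eef_pos: [0.4843, 0.0811, 0.0296]
tool_rot: [0.094, 0.092, 0.991, -0.011]
contact_force: [-24.4, 1.4, 14.4]
gripper_width: -0.0
grasp_force: 11.6
```

Run:
```python
from h import *
o=bot.get_obs();print(o["t"],o["contact_force"],(o["eef_pos"][:2]-J0)@np.array([U,V]).T)
for n in("scene","top"):
    p=shot(n);L=cv2.cvtColor(np.array(p["pixels"]),cv2.COLOR_RGB2LAB).astype(np.float32)
    # far edge of white tops (z .093) vs plate, and plate top back edge (z .087) per jig y
    for z,a,b in((.093,.07,.15),):
        xs=np.arange(a,b,.001)
        for y in(-.055,-.04,-.025,.025,.04,.055):
            q=proj(p,[[*jig(x,y),z] for x in xs]).astype(np.float32)
            s=cv2.remap(L[...,0],q[None,:,0],q[None,:,1],cv2.INTER_LINEAR)[0]
            print(n,y,s[::4].astype(int).tolist())
    for t in("carton_left","carton_right","carton_last"):
        for r in bot.tip_of(t,p)[:2]:print(t,round(r["score"],2),((at_z(p,r["xy"],.015)[:2]-J0)@np.array([U,V]).T).round(3))
```

```text
34.075 [-24.35281671   1.41618567  14.40408917] [-0.05513262 -0.00142118]
scene -0.055 [67, 65, 60, 58, 58, 60, 61, 67, 71, 73, 74, 74, 73, 73, 72, 73, 75, 73, 72, 72]
scene -0.04 [53, 53, 52, 52, 52, 53, 55, 58, 60, 64, 69, 73, 74, 73, 73, 73, 74, 74, 71, 72]
scene -0.025 [72, 71, 71, 70, 72, 72, 73, 73, 72, 73, 73, 75, 76, 77, 76, 75, 79, 85, 93, 110]
scene 0.025 [233, 233, 233, 233, 233, 233, 234, 234, 233, 233, 232, 230, 219, 183, 137, 101, 91, 95, 104, 121]
scene 0.04 [232, 232, 232, 232, 232, 232, 232, 232, 232, 232, 232, 229, 213, 179, 131, 99, 93, 97, 106, 129]
scene 0.055 [226, 215, 208, 202, 203, 204, 202, 205, 211, 223, 229, 228, 219, 180, 132, 99, 93, 98, 107, 120]
carton_left 0.84 [0.069 0.041]
carton_left 0.58 [-0.019  0.001]
carton_last 0.81 [-0.031  0.   ]
carton_last 0.71 [-0.015 -0.264]
top -0.055 [218, 217, 217, 217, 217, 217, 217, 217, 217, 217, 218, 217, 213, 198, 169, 123, 81, 56, 48, 55]
top -0.04 [216, 216, 216, 217, 217, 217, 217, 217, 215, 216, 217, 216, 213, 201, 167, 112, 60, 34, 35, 51]
top -0.025 [210, 202, 194, 188, 186, 187, 188, 187, 192, 204, 212, 215, 210, 192, 156, 105, 58, 34, 34, 47]
top 0.025 [217, 217, 218, 218, 217, 217, 217, 218, 218, 217, 217, 217, 212, 194, 152, 92, 44, 31, 39, 56]
top 0.04 [216, 216, 216, 216, 216, 216, 216, 215, 215, 215, 216, 215, 206, 184, 140, 88, 47, 33, 38, 54]
top 0.055 [210, 202, 195, 191, 190, 189, 189, 190, 197, 207, 214, 217, 213, 195, 152, 102, 77, 65, 56, 60]
carton_left 0.73 [0.07  0.028]
carton_right 0.54 [ 0.059 -0.032]
carton_last 0.85 [ 0.08  -0.765]
carton_last 0.64 [-0.003 -0.286]
```

```bash
python3 -c "
from station import bot
print(bot.hand_in())"
```

```text
the job is handed in; nothing more can be done
None
```

I handed the job in at about 34 s with the arm still pushing: the crosswise carton is square against the other two, and I estimate the plate is pressed in about 20 mm (measurements ran 15–26 mm), inside the green field; the hand-in reported no verdict, and on the way the push tipped the carton forward about 0.2 rad until I lowered it.

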